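Show the camera the nut under a saw stop with an inspection mirror

ROBOT

A 6-joint arm with a two-finger parallel gripper is mounted at the origin on the work surface. World frame = base frame: x ahead of the robot, y to its left, z up, the work surface at z = 0. Lengths are in m, angles in rad, forces in N, time in s.
With the tool pointing down it reaches from about 0.3 to 1 m from the base axis. Payload 5.1 kg.
Tool frame: the origin (TCP) lies midway between the tips of the shut fingers; the grasp point (between the pads) lies 19 mm behind it; z points along the fingers, x is the direction in which the jaws open and shut, and the axes are right-handed (so a half turn about z gives the same grasp; the last joint's range is limited). The gripper opens to 95 mm and grips with 3 to 60 N. Pads are 20 mm wide; open, the fingers measure 119 mm over their backs; the gripper's body (75 mm by 180 mm) begins 59 mm behind the grasp point.
Start: joints at [-1.298, 0.124, 1.65, -0, 1.367, -0.083], TCP at [0.226, -0.609, 0.215] pointing down, gripper open.
Joint ranges: [-2.61, 2.61], [-1.02, 2.33], [0.03, 2.71], [-1.35, 4.49], [0.32, 2.68], [-2.91, 2.91]. Speed limits (rad/s): [2.57, 2.57, 3.14, 3.14, 3.14, 3.14].

INTERFACE

Orientations are given as a unit quaternion [x, y, z, w].
In Python, from plant import env gives the robot as it stands. The module is installed in compiled form; this text tells all that it offers.
- The arm moves only by the tool step_arm, never from a script. Its argument "commands" is a list of rows, each a list of 4 numbers: the shift along the world's x, y, z in mm, then the turn about the world's z in rad. A call has 1 to 20 rows; each row shifts and turns the commanded pose from where the row before left it; what a row does not reach is not made up. A row lasts 1/12 s, in which the tool goes at most 41.7 mm and 7.16 degrees, less where a joint would pass 70% of its speed; a pose out of reach is approached as far as the arm can. A call is refused whole if a number of a shift passes 41.7 or a number of a turn 0.125, either way. A call with a gripper value outside its range is refused whole. "fingers" is the opening in per cent of the stroke, from 0 (shut) to 100 (fully open), set as the call begins (left out, the last holds). The fingers move at their own pace and stop on an object; "grip_force" is the grip in N (left out, the last holds). Time passes only in rows, so rows that do not move let the fingers close. It gives the time, the measured TCP pose, the force and the opening at its end, in the units of the state.
- env.observe(): the state, without advancing time (a new reading comes with each control period).
- env.grab_frame(name): name is "scene" or "top" or "wrist"; returns (picture, depth): 384x512x3 uint8, red, green, blue; 384x512 float32, m along the optical axis (not along the pixel's ray), 0 where there is no reading.
- env.get_calibration(name): a dict with "K" (3x3 intrinsics, pixels), "T" (4x4, takes a point from camera to world coordinates). Camera axes: x right, y down, z forward; pixel columns grow to the right and rows downward; lengths in m; the calibration is good to about 2 mm. A picture is of the moment at which its call begins: read the wrist's pose just before it. get_calibration takes no time and is no camera call; for the wrist camera it gives the pose at the moment of the call.
- env.sign_off(): hands the job in, once; it reports no verdict.
The state is a dict: "t": time; "joint_positions": joint angles; "dq": joint speeds; "joint_torque": joint torques, N m; "eef_pos": TCP position; "eef_rot": TCP orientation; "force": force on the tool from outside, world axes, zero at the start; "ft_torque": the same for the moment, N m; "grip_width": finger opening in m.
Only numpy, scipy, OpenCV 4.12 (cv2) and the standard library are available. Lean on these libraries where they do the work, as an engineer would, in place of code of your own. Each camera call takes 0.05 s, during which the arm holds its last target. There are 200 camera calls.

TASK

Pick up the inspection mirror by its rubber grip and hold its glass 80 mm straight below the nut of the stop that has the star knob (not the one with the T-bar), under the raised white saw wing, where the camera behind the wing is already aimed; angle it so that the nut's reflection appears to the camera in the middle of the glass. Finish while holding the mirror still at that angle in the gripper, resting on nothing; leave the other things on the bench where they are and do not knock the wing, its stops or the camera.

Things in the scene. Friction and masses are not known exactly. Their poses are not given: they have to be found in the camera images.
- mirror: Inspection mirror, about 100 g, rigid (tight ball joint), lying beyond the wing's left (+y) end. Origin: on the bench under the middle of its black grip; z up, x along the handle to the head. Grip: a bar 110 mm long (x -55 to 55), 16 wide (y), 18 high (z 0 to 18); then a steel shaft 11 to 6 mm thick (axis z = 9) to the ball at x = 135. It rests on the grip and the head's lower edge.
- glass (a point): Middle of the reflecting face of the mirror head (flat plate 44 x 60 x 5 mm), 151.8 mm ahead of mirror's origin and 20.9 mm above it. z points straight out of the glass, 35 degrees up from the handle's direction: in mirror's axes z = (0.819, 0, 0.574), y = (0, 1, 0), x = (0.574, 0, -0.819).
- wing: Saw extension wing, fixed: white board 120 mm deep (x -40 to 80), 460 long (y), 18 thick, underside 210 mm and top 228 mm above the bench, on two plywood uprights 18 mm thick at y = +-212 mm (feet reach in to +-170). Origin: on the bench under the middle of the 10 mm slot that runs along y at x = 0; the two stops are clamped in the slot.
- star_stop: The stop with the black five-lobed star knob (51 mm across): a beech block 50 x 36 x 32 mm on the board, bolted through the slot, fixed. Its top is 287 mm above the bench. Origin: on the bench plumb under its bolt; axes as the wing's.
- bar_stop: The other stop: the same block but with a steel T-bar handle 66 mm long instead of the star knob. Not the one to inspect. Fixed; origin as for the star stop.
- nut (a point): Lower end of the star stop's bolt, in the middle of its hex nut (15 mm across) under the board: plumb under the star knob, 200 mm above the bench, 10 mm below the board's underside.
- camera: Small inspection camera on a round-footed stand behind the wing, fixed, already aimed and focused at the spot under the star stop's nut. Origin: on the bench plumb under that nut; x points along the bench to the stand (foot 90 mm across, 282 mm from the origin). Middle of its lens: 220 mm along x, 150 mm above the bench, facing back to the origin's side; camera top 173 mm.
- view (a point): The spot where the camera is aimed and focused: 80 mm straight below the nut, 120 mm above the bench. z points halfway between the direction to the nut (straight up) and that to the lens: the way the glass must face for the lens to see the nut in it, 48.9 degrees above level, towards the camera. y is level.
- bench: The bench top, its surface at z = 0.
- tape_roll: Bystander: roll of pale masking tape lying flat, 104 mm across, 48 mm high; origin under its middle.
- wrench: Bystander: steel open-ended wrench lying on the bench in front of the wing, 160 mm long, about 20 mm high; origin under its middle.
- batten: Bystander: planed batten 32 x 300 x 18 mm lying on the wing behind the stops; origin under its middle, x across it.
- tape_measure: Bystander: yellow tape measure, 62 x 34 x 60 mm; origin under its middle.
- sander: Bystander: yellow and black random-orbit sander, 140 mm tall, with its black dust box; origin under its middle.
- water: Bystander: clear water bottle, 200 mm tall; origin under its middle.
- offcut: Bystander: plywood offcut 130 x 75 x 18 mm; origin under its middle.

How it is judged:
By the outcome, as a careful person would: the job done as asked, in the order asked, and still so for the second after the job is handed in, while the arm keeps its last pose, push and grip.
It also fails if it takes over 42 s, if anything falls off the work surface, if the arm or the gripper's body presses on something with over 40 N, if the wrist force passes 120 N, or if a joint passes its speed limit or range.

## Working session

There is one attempt and no reset: what is moved stays moved. The work goes in short steps, Python scripts to look and compute and a tool call to move; the robot and the scene stay as the last step left them, time stands still between calls to the robot, and variables do not carry over. Pictures are saved under pics/ and viewed, about 8 in all and at most 12, crops included, and the job is handed in when it is done.

Besides the shell and the picture viewer there is one more tool, called after ">>>" by a JSON object that holds its "api" and its "payload". step_arm: Moves the arm, as the interface text tells. Its arguments: {"type":"object","properties":{"commands":{"type":"array"},"fingers":{"type":"number"},"grip_force":{"type":"number"}},"required":["commands"]}

```bash
mkdir -p pics; cat > h.py <<'E'
import numpy as np, cv2
from plant import env
def grab(n,f):
    c=env.get_calibration(n); p,d=env.grab_frame(n)
    cv2.imwrite('pics/%s.png'%f,p[:,:,::-1]); np.savez('pics/%s.npz'%f,p=p,d=d,K=c['K'],T=c['T'])
def load(f):
    z=np.load('pics/%s.npz'%f); return z['p'],z['d'],np.array(z['K']),np.array(z['T'])
def cloud(f):
    p,d,K,T=load(f); v,u=np.indices(d.shape)
    X=np.stack([(u-K[0,2])/K[0,0]*d,(v-K[1,2])/K[1,1]*d,d],-1)@T[:3,:3].T+T[:3,3]
    X[d==0]=np.nan; return p,X
def ray(f,u,v,z):
    p,d,K,T=load(f); r=T[:3,:3]@np.linalg.inv(K)@[u,v,1]; o=T[:3,3]; return o+r*(z-o[2])/r[2]
E
python3 - <<'E'
from h import *
grab('top','top0'); grab('scene','sc0')
a=cv2.imread('pics/top0.png');b=cv2.imread('pics/sc0.png')
cv2.imwrite('pics/both0.png',cv2.resize(np.vstack([a,b]),None,fx=.78,fy=.78))
for n in('top','scene'):
    c=env.get_calibration(n);print(n,np.round(c['K'],1).tolist(),np.round(c['T'],3).tolist())
print(env.observe())
E
```

```text
top [[425.2, 0.0, 251.2], [0.0, 425.2, 196.3], [0.0, 0.0, 1.0]] [[-0.023, -0.982, 0.189, 0.293], [-1.0, 0.023, -0.001, -0.024], [-0.004, -0.189, -0.982, 1.539], [0.0, 0.0, 0.0, 1.0]]
scene [[461.8, 0.0, 246.6], [0.0, 461.8, 189.4], [0.0, 0.0, 1.0]] [[-0.436, 0.635, -0.638, 1.619], [0.9, 0.317, -0.3, 0.47], [0.012, -0.705, -0.71, 1.335], [0.0, 0.0, 0.0, 1.0]]
{'t': 0.1, 'joint_positions': array([-1.29760544e+00,  1.24433017e-01,  1.65152980e+00, -1.57173140e-05,
        1.36752453e+00, -8.25926034e-02]), 'dq': array([ 0.00011919, -0.00154991,  0.00013826, -0.00016267, -0.00124351,
       -0.00108371]), 'joint_torque': array([ 6.40962062e-04, -4.18882513e+01, -3.61095858e+01,  7.77045800e-02,
        4.61436831e-02, -6.17044566e-05]), 'eef_pos': array([ 0.22622542, -0.60873634,  0.21351895]), 'eef_rot': array([ 8.21074500e-01, -5.70820259e-01, -7.35477706e-04, -5.97160123e-04]), 'force': array([-0.25973839, -0.56157734,  0.80567598]), 'ft_torque': array([-0.00548257,  0.02857755,  0.03601739]), 'grip_width': 0.09515217709404668}
```

View pics/top0.png

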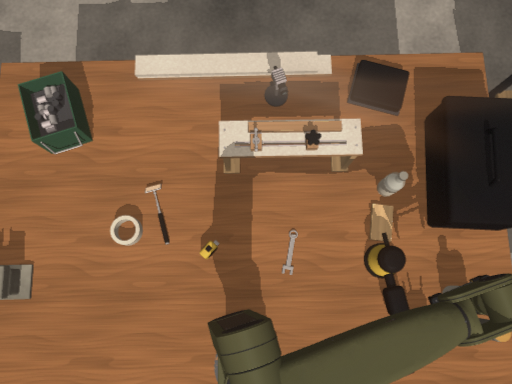

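View pics/sc0.png

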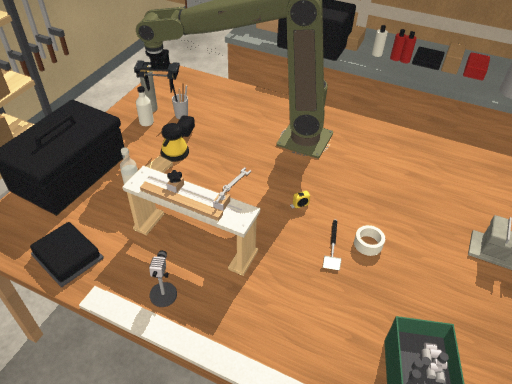

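Top view: mirror grip spans about (158,205)–(167,240) with its head at (153,188); tape roll at (126,230); star knob at (313,137); T-bar at (256,138); camera foot at (276,95). The tool can only yaw, so the mirror needs about 14° of head-up tilt before the final grasp. The 48 mm tape roll looks usable as a rest for that. I'll measure next.

```bash
python3 - <<'E'
from h import *
p,X=cloud('top0'); z=X[...,2]
v,u=np.indices(z.shape)
def box(a,b,c,d): return (u>a)&(u<b)&(v>c)&(v<d)
def st(n,m):
    P=X[m]; print(n,m.sum(),np.round(np.nanmedian(P,0),4),np.round(np.nanmin(P,0),3),np.round(np.nanmax(P,0),3))
hsv=cv2.cvtColor(p,cv2.COLOR_RGB2HSV); 
m=box(140,180,180,250)&(z>.006); st('mirror',m)
g=box(145,180,195,250)&(p.max(-1)<70)
c=np.argwhere(g)[:,::-1].astype(float)
P=np.array([ray('top0',a,b,.018) for a,b in c]); 
r=cv2.minAreaRect((P[:,:2]*1000).astype(np.float32)); print('grip',r,len(c))
hd=box(140,168,178,200)&(p.min(-1)>120); P=X[hd]; print('head',np.nanmedian(P,0),hd.sum())
w=box(205,375,110,165)&(abs(z-.228)<.006); P=X[w][:,:2]*1000; print('wing',cv2.minAreaRect(P.astype(np.float32)))
s=box(295,330,120,150)&(z>.26); st('star',s)
s=box(240,270,115,160)&(z>.26); st('bar',s)
t=box(105,148,210,250)&(abs(z-.048)<.006); print('tape',cv2.minEnclosingCircle((X[t][:,:2]*1000).astype(np.float32))); st('tape',t)
f=box(255,300,75,115)&(p.max(-1)<75); P=np.array([ray('top0',a,b,.008) for a,b in np.argwhere(f)[:,::-1]]);print('foot',cv2.minEnclosingCircle((P[:,:2]*1000).astype(np.float32)))
# scene
p,X=cloud('sc0'); z=X[...,2]; v,u=np.indices(z.shape)
f=box(140,185,275,312)&(p.max(-1)<80)&(z<.03); P=X[f];print('foot sc',cv2.minEnclosingCircle((P[:,:2]*1000).astype(np.float32)),np.nanmedian(P,0))
s=box(160,190,165,195)&(z>.25)&(p.max(-1)<70); st('star sc',s)
t=box(345,395,215,262)&(abs(z-.048)<.006); print('tape sc',cv2.minEnclosingCircle((X[t][:,:2]*1000).astype(np.float32)))
c=box(148,170,250,280)&(z>.1); st('cam sc',c)
a=cv2.imread('pics/sc0.png')[210:400,110:400]; b=cv2.imread('pics/top0.png')[60:260,90:380]
cv2.imwrite('pics/c1.png',np.vstack([cv2.resize(x,(580,300),interpolation=3) for x in(a,b)]))
E
```

```text
mirror 349 [0.5205 0.3077 0.0148] [0.404 0.242 0.006] [0.648 0.379 0.043]
grip ((479.5565185546875, 293.623046875), (106.22190856933594, 14.746973037719727), 14.818943977355957) 126
head [0.61893927 0.33038301 0.02428929] 83
wing ((735.1410522460938, -155.34799194335938), (460.3440246582031, 123.37158966064453), 89.7475357055664)
star 189 [ 0.7127 -0.22    0.2851] [ 0.689 -0.245  0.26 ] [ 0.74  -0.198  0.293]
bar 129 [ 0.7154 -0.044   0.2729] [ 0.679 -0.06   0.26 ] [ 0.753 -0.028  0.284]
tape ((470.30816650390625, 422.87371826171875), 52.493831634521484)
tape 298 [0.4701 0.4209 0.047 ] [0.42  0.372 0.042] [0.52  0.473 0.054]
foot ((966.546142578125, -125.26214599609375), 38.771575927734375)
foot sc ((988.8861694335938, -126.461181640625), 45.614200592041016) [ 0.99294655 -0.11988216  0.01170679]
star sc 123 [ 0.725  -0.2148  0.2832] [ 0.7   -0.242  0.265] [ 0.745 -0.194  0.29 ]
tape sc ((475.4956970214844, 425.9324645996094), 53.97930145263672)
cam sc 382 [ 0.9853 -0.1235  0.1691] [ 0.924 -0.156  0.101] [ 1.023 -0.099  0.183]
```

View pics/c1.png

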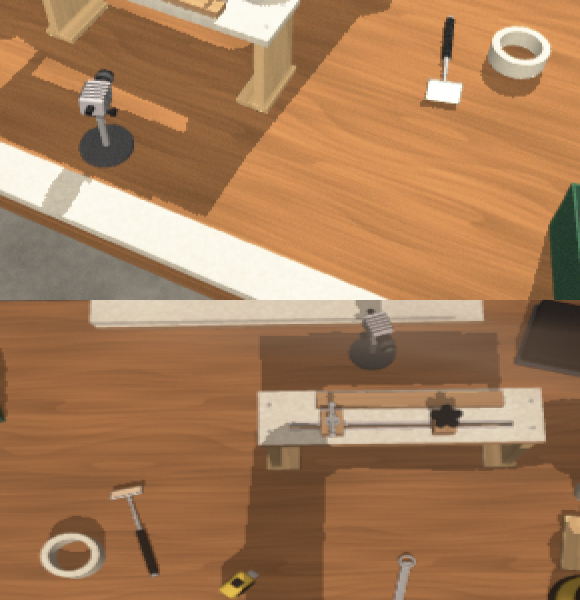

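Estimates, in metres:
- Nut: about (0.716, -0.218), with the camera azimuth about 18.6°.
- Mirror origin: (0.480, 0.294), yaw 14.8°.
- Tape roll centre: (0.472, 0.424).

Next I move to the mirror.

>>> {"api": "step_arm", "payload": {"commands": [[10, 35, -3, -0.005], [10, 35, -3, -0.005], [10, 35, -3, -0.005], [10, 35, -3, -0.005], [10, 35, -3, -0.005], [10, 35, -3, -0.005], [10, 35, -3, -0.005], [10, 35, -3, -0.005], [10, 35, -3, -0.005], [10, 35, -3, -0.005], [10, 35, -3, -0.005], [10, 35, -3, -0.005], [10, 35, -3, -0.005], [10, 35, -3, -0.005], [10, 35, -3, -0.005], [10, 35, -3, -0.005], [10, 35, -3, -0.005], [10, 35, -3, -0.005], [10, 35, -3, -0.005], [10, 35, -3, -0.005]]}}

```text
t: 1.77
eef_pos: [0.4262, 0.0927, 0.1543]
eef_rot: [0.792, -0.611, 0.0, 0.0]
force: [0.4, -1.4, -0.3]
grip_width: 0.0952
```

>>> {"api": "step_arm", "payload": {"commands": [[9, 34, 0, 0], [9, 34, 0, 0], [9, 34, 0, 0], [9, 34, 0, 0], [9, 34, 0, 0], [9, 34, 0, 0], [0, 0, 0, 0], [0, 0, 0, 0]]}}

```text
t: 2.43
eef_pos: [0.48, 0.2959, 0.1538]
eef_rot: [0.792, -0.61, -0.0, 0.001]
force: [0.3, -0.6, 0.2]
grip_width: 0.0952
```

```bash
python3 - <<'E'
from h import *
grab('wrist','w1'); o=env.observe(); print(o['t'],o['eef_pos'],o['joint_positions'],o['force'])
E
```

```text
2.4833 [0.47982825 0.29479579 0.15379349] [ 4.55777205e-01 -1.96930714e-02  1.90424562e+00 -3.54409341e-04
  1.25899114e+00  1.76971823e+00] [-0.31350255 -0.04314119 -0.03285761]
```

View pics/w1.png

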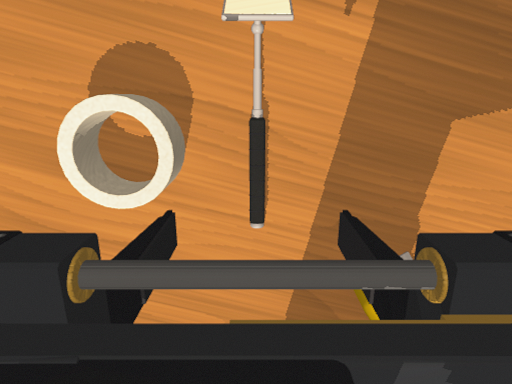

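The wrist view shows the grip from (258,118) to (257,227), with its axis vertical in the image, and the roll at (122,150).

```bash
python3 - <<'E'
from h import *
p,X=cloud('w1'); v,u=np.indices(p.shape[:2])
g=(u>240)&(u<275)&(v>110)&(v<232)&(p.max(-1)<60)
P=np.array([ray('w1',a,b,.018) for a,b in np.argwhere(g)[:,::-1]])*1000
print(cv2.minAreaRect(P[:,:2].astype(np.float32)))
print('ends',ray('w1',258,118,.018),ray('w1',257,223,.018), 'shaft tip',ray('w1',258,25,.009))
t=(u<195)&(v>80)&(v<220)&(abs(X[...,2]-.048)<.005); print('tape',cv2.minEnclosingCircle((X[t][:,:2]*1000).astype(np.float32)),np.nanmax(X[t][:,2]))
print(load('w1')[3].round(3))
E
```

```text
((480.7970275878906, 295.8425598144531), (106.89813995361328, 14.311040878295898), 14.492152214050293)
ends [0.5326407  0.30873661 0.018     ] [0.42803687 0.28202319 0.018     ] shaft tip [0.61262146 0.32995461 0.009     ]
tape ((471.9723815917969, 423.7669677734375), 52.257728576660156) 0.050119254968828464
[[ 0.256 -0.932 -0.257  0.552]
 [-0.967 -0.247 -0.069  0.315]
 [ 0.001  0.267 -0.964  0.323]
 [ 0.     0.     0.     1.   ]]
```

>>> {"api": "step_arm", "payload": {"commands": [[0, 0, -30, 0], [1, 1, -30, 0], [0, 0, -30, 0], [0, 0, -30, 0], [0, 0, -20, 0], [0, 0, -9, 0], [0, 0, 0, 0]], "fingers": 50}}

```text
t: 3.07
eef_pos: [0.4793, 0.2936, 0.0031]
eef_rot: [0.791, -0.612, -0.001, 0.002]
force: [0.1, 0.0, -0.4]
grip_width: 0.0536
```

>>> {"api": "step_arm", "payload": {"commands": [[0, 0, 0, 0], [0, 0, 0, 0], [0, 0, 0, 0], [0, 0, 0, 0], [0, 0, 0, 0], [0, 0, 0, 0]], "fingers": 0, "grip_force": 40}}

```text
t: 3.57
eef_pos: [0.4819, 0.296, 0.0066]
eef_rot: [0.792, -0.611, 0.0, -0.001]
force: [-0.8, -0.7, 3.8]
grip_width: 0.0154
```

>>> {"api": "step_arm", "payload": {"commands": [[0, 0, 10, 0], [0, 0, 25, 0], [0, 0, 35, 0], [-12, -3, 10, 0.1], [-12, -3, 0, 0.1], [-12, -3, 0, 0.1], [-12, -3, 0, 0.1], [-12, -3, 0, 0.1], [-12, -4, 0, 0.1], [-13, -4, 0, 0.1], [-13, -3, -10, 0.095], [0, 0, -20, 0], [0, 0, 0, 0], [0, 0, 0, 0]]}}

```text
t: 4.73
eef_pos: [0.3825, 0.2693, 0.0553]
eef_rot: [0.966, -0.257, -0.001, 0.001]
force: [-0.1, 1.2, -0.4]
grip_width: 0.0155
```

```bash
python3 - <<'E'
from h import *
grab('wrist','w2');grab('scene','s2'); o=env.observe(); print(o['t'],o['eef_pos'],o['force'],o['grip_width'])
a=cv2.imread('pics/w2.png'); b=cv2.imread('pics/s2.png')[130:280,280:480]
cv2.imwrite('pics/c2.png',np.hstack([cv2.resize(a,(400,300)),cv2.resize(b,(400,300),interpolation=3)]))
E
```

```text
4.8333 [0.38403299 0.26999738 0.05667451] [ 0.24919661 -0.0086935  -1.30486356] 0.015780771808644727
```

View pics/c2.png

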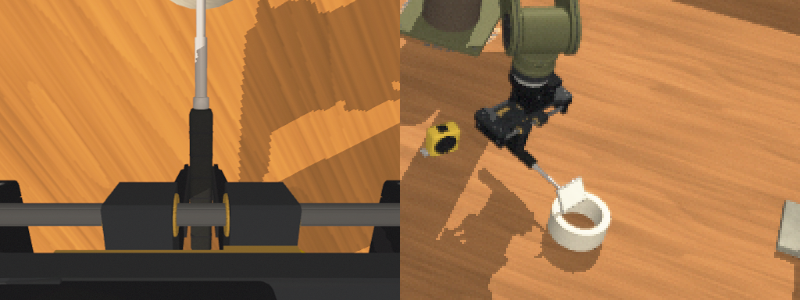

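The mirror is held over the roll with the shaft just above the near rim. Next I loosen the grip and lower the tail so the handle pivots up.

>>> {"api": "step_arm", "payload": {"commands": [[1, 2, -3, 0], [0, 0, 0, 0], [0, 0, 0, 0]], "grip_force": 6}}

```text
t: 5.08
eef_pos: [0.3848, 0.2719, 0.0531]
eef_rot: [0.966, -0.257, 0.0, -0.0]
force: [0.1, 0.1, -1.5]
grip_width: 0.0158
```

>>> {"api": "step_arm", "payload": {"commands": [[0, 0, -4, 0], [0, 1, -4, 0], [0, 0, -4, 0], [1, 0, -4, 0], [0, 1, -4, 0], [0, 0, -4, 0], [1, 1, -4, 0], [0, 0, -3, 0], [0, 0, 0, 0]], "grip_force": 4}}

```text
t: 5.83
eef_pos: [0.3859, 0.2745, 0.0208]
eef_rot: [0.966, -0.257, -0.0, 0.0]
force: [0.2, -0.7, -0.8]
grip_width: 0.0156
```

```bash
python3 - <<'E'
from h import *
grab('wrist','w3');grab('scene','s3'); o=env.observe(); print(o['t'],o['eef_pos'],o['force'],o['grip_width'])
a=cv2.imread('pics/w3.png'); b=cv2.imread('pics/s3.png')[130:280,280:480]
cv2.imwrite('pics/c3.png',np.hstack([cv2.resize(a,(400,300)),cv2.resize(b,(400,300),interpolation=3)]))
E
```

```text
5.9333 [0.38620144 0.27460264 0.02140101] [ 0.03269256 -0.39285643 -1.08459234] 0.01595602303845839
```

View pics/c3.png

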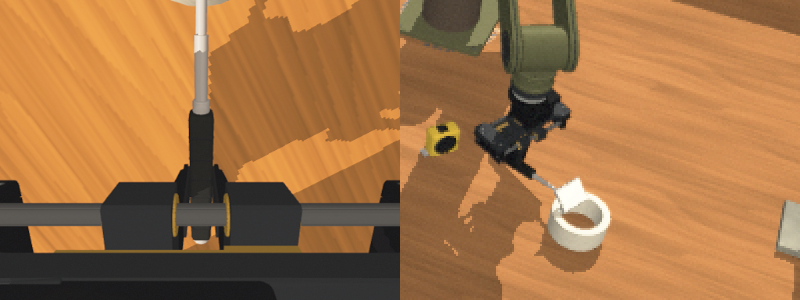

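Measure the tilt from the wrist depth.

```bash
cat >> h.py <<'E'
def tilt(f,u0=240,u1=275,v0=0,v1=205):
    p,X=cloud(f); c=[]
    T=load(f)[3]
    for v in range(v0,v1,4):
        s=X[v,u0:u1]; s=s[s[:,2]>np.nanmin(s[:,2])+.012] 
        if len(s)<3: continue
        k=s[s[:,2]>np.nanmax(s[:,2])-.003]; c.append([v,*np.nanmedian(k,0)])
    return np.array(c)
E
python3 - <<'E'
from h import *
c=tilt('w3'); print(c[::3].round(4)); 
g=c[(c[:,0]>145)]; d=g[-1]-g[0]
L=np.hypot(g[:,1]-g[0,1],g[:,2]-g[0,2]); print('tilt grip',np.degrees(np.arctan(np.polyfit(L,g[:,3],1)[0])),'az',np.degrees(np.arctan2(d[2],d[1])))
c=tilt('w2'); g=c[(c[:,0]>145)]
L=np.hypot(g[:,1]-g[0,1],g[:,2]-g[0,2]); print('level',np.degrees(np.arctan(np.polyfit(L,g[:,3],1)[0])))
E
```

```text
[[0.000e+00 4.414e-01 3.708e-01 5.170e-02]
 [1.200e+01 4.393e-01 3.677e-01 5.000e-02]
 [2.400e+01 4.371e-01 3.640e-01 4.900e-02]
 [3.600e+01 4.350e-01 3.602e-01 4.800e-02]
 [4.800e+01 4.327e-01 3.563e-01 4.740e-02]
 [6.000e+01 4.302e-01 3.523e-01 4.660e-02]
 [7.200e+01 4.282e-01 3.479e-01 4.530e-02]
 [8.400e+01 4.254e-01 3.438e-01 4.460e-02]
 [9.600e+01 4.228e-01 3.394e-01 4.340e-02]
 [1.080e+02 4.202e-01 3.348e-01 4.150e-02]
 [1.200e+02 4.181e-01 3.296e-01 4.110e-02]
 [1.320e+02 4.149e-01 3.250e-01 4.120e-02]
 [1.440e+02 4.123e-01 3.200e-01 4.030e-02]
 [1.560e+02 4.093e-01 3.153e-01 4.240e-02]
 [1.680e+02 4.062e-01 3.102e-01 4.100e-02]
 [1.800e+02 4.030e-01 3.043e-01 3.950e-02]
 [1.920e+02 3.994e-01 2.983e-01 3.770e-02]
 [2.040e+02 3.963e-01 2.924e-01 3.650e-02]]
tilt grip -11.134600233191824 az -120.19133516460909
level 0.6881671035100262
```

Tilt is about 11–12° so far. I'll lower the tail to the bench, let go, and measure from above with the whole grip in view.

>>> {"api": "step_arm", "payload": {"commands": [[0, 0, -2, 0], [0, 0, -1, 0], [0, 0, 0, 0]], "grip_force": 3}}

```text
t: 6.18
eef_pos: [0.3868, 0.275, 0.0192]
eef_rot: [0.966, -0.257, 0.0, -0.0]
force: [-0.9, -0.3, 2.0]
grip_width: 0.0162
```

>>> {"api": "step_arm", "payload": {"commands": [[0, 0, 0, 0], [0, 0, 0, 0], [0, 0, 0, 0], [0, 0, 20, 0], [0, 0, 30, 0], [0, 0, 30, 0], [-5, -9, 30, 0], [-5, -9, 20, 0], [0, 0, 0, 0], [0, 0, 0, 0]], "fingers": 45}}

```text
t: 7.02
eef_pos: [0.3771, 0.257, 0.1499]
eef_rot: [0.966, -0.257, 0.001, -0.001]
force: [-0.8, -0.1, 0.6]
grip_width: 0.0427
```

```bash
python3 - <<'E'
from h import *
grab('wrist','w4'); o=env.observe(); print(o['t'],o['eef_pos'],o['force'],o['grip_width'])
E
```

```text
7.0667 [0.37622094 0.25665451 0.14820137] [0.25516457 0.3677951  0.54325542] 0.04290077255922857
```

View pics/w4.png

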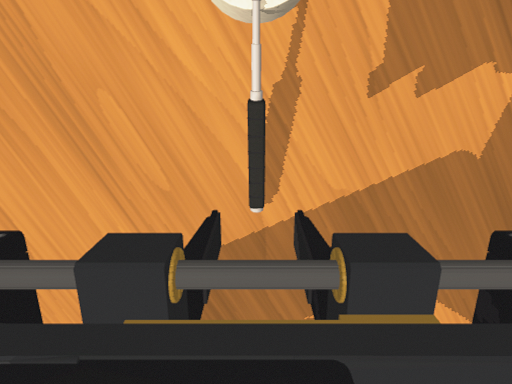

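The mirror rests on its tail with the shaft on the rim; grip runs from (256,100) to (257,208). Fit the tilt over the full grip, using the earlier level view `w1` as reference.

```bash
python3 - <<'E'
from h import *
for f,v0,v1 in(('w4',104,202),('w1',122,222)):
    p,X=cloud(f); v,u=np.indices(p.shape[:2])
    m=(u>251)&(u<264)&(v>=v0)&(v<=v1)&(p.max(-1)<60)&np.isfinite(X[...,2]); P=X[m]
    c=P.mean(0); w=np.linalg.svd((P-c)[:,:2],full_matrices=False)[2][0]; L=(P-c)[:,:2]@w
    k=np.polyfit(L,P[:,2],1); r=P[:,2]-np.polyval(k,L)
    print(f,'tilt',np.degrees(np.arctan(k[0])),'az',np.degrees(np.arctan2(w[1],w[0])),'mid top z',k[1],'c',c.round(4),'len',np.ptp(L),r.std())
    # neighbouring bench slope
    b=(((u>225)&(u<243))|((u>270)&(u<285)))&(v>=v0)&(v<=v1)&np.isfinite(X[...,2]); B=X[b]; kb=np.polyfit((B-c)[:,:2]@w,B[:,2],1); print(' bench',np.degrees(np.arctan(kb[0])),kb[1])
e=[ray('w4',256,100,.045),ray('w4',257,206,.018)]; print(e)
E
```

```text
w4 tilt -13.572014282898792 az -119.71620692571787 mid top z 0.03120688918233819 c [0.3888 0.2765 0.0312] len 0.09721411231201171 0.0006919328730319543
 bench -0.0018425043876816479 -0.000399672648496451
w1 tilt -0.041053335819551943 az -165.15355102952742 mid top z 0.017575643491986297 c [0.4804 0.2954 0.0176] len 0.1041362800170492 0.0007214085157898164
 bench -0.01140761850138055 -0.00041204733519652133
[array([0.4120297, 0.3196763, 0.045    ]), array([0.36086968, 0.22850899, 0.018     ])]
```

Resting tilt is 13.6°, where 13.9° is wanted, and the level reference reads 0.0°. Good. Next I regrasp 25 mm behind the grip's middle, directly below the current pose.

>>> {"api": "step_arm", "payload": {"commands": [[1, 1, -30, 0], [0, 0, -35, 0], [0, 0, -35, 0], [0, 0, -25, 0], [0, 0, -14, 0], [0, 0, -6, 0], [0, 0, 0, 0], [0, 0, 0, 0]]}}

```text
t: 7.73
eef_pos: [0.3763, 0.2573, 0.002]
eef_rot: [0.966, -0.257, -0.001, 0.001]
force: [0.3, -0.9, 0.5]
grip_width: 0.0431
```

>>> {"api": "step_arm", "payload": {"commands": [[0, 0, 0, 0], [0, 0, 0, 0], [0, 0, 0, 0], [0, 0, 0, 0], [0, 0, 0, 0]], "fingers": 0, "grip_force": 15}}

```text
t: 8.15
eef_pos: [0.3774, 0.2578, 0.0037]
eef_rot: [0.966, -0.257, 0.0, -0.0]
force: [0.4, 0.6, -0.0]
grip_width: 0.016
```

>>> {"api": "step_arm", "payload": {"commands": [[0, 0, 0, 0], [0, 0, 0, 0], [0, 0, 5, 0], [0, 0, 15, 0], [0, 0, 25, 0], [0, 0, 30, 0], [0, 0, 30, 0], [0, 0, 0, 0], [0, 0, 0, 0], [0, 0, 0, 0]], "grip_force": 55}}

```text
t: 8.98
eef_pos: [0.3768, 0.2574, 0.1081]
eef_rot: [0.966, -0.257, -0.0, 0.0]
force: [-0.2, -0.3, -2.0]
grip_width: 0.0159
```

```bash
python3 - <<'E'
from h import *
grab('wrist','w5'); o=env.observe(); print(o['t'],o['eef_pos'],o['eef_rot'],o['force'],o['grip_width'])
E
```

```text
9.0333 [0.37629851 0.25712689 0.10719597] [ 9.66394802e-01 -2.57058702e-01 -1.01281480e-03  9.40314541e-04] [ 0.10727441  0.06290667 -2.13101988] 0.015939081983965535
```

View pics/w5.png

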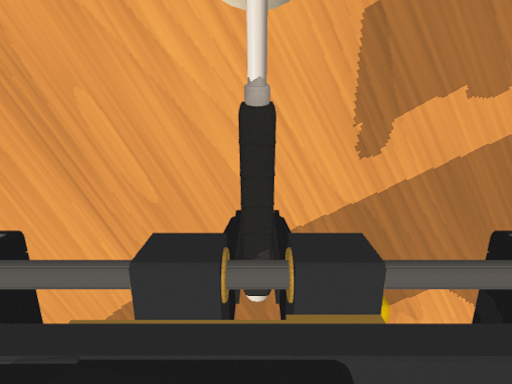

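Grip is held with its front end at (257,103) and the shaft going up and out of frame. I measure the held tilt, the mirror's place in the tool, and whether the roll moved.

```bash
cat >> h.py <<'E'
def held(f,v0,v1,o):
    p,X=cloud(f); v,u=np.indices(p.shape[:2])
    m=(u>251)&(u<264)&(v>=v0)&(v<=v1)&(p.max(-1)<60)&np.isfinite(X[...,2]); P=X[m]
    a=2*np.arctan2(o['eef_rot'][1],o['eef_rot'][0])+np.pi/2; w=np.array([np.cos(a),np.sin(a)]); n=np.array([-w[1],w[0]])
    D=P-o['eef_pos']; L=D[:,:2]@w; k=np.polyfit(L,D[:,2],1); t=np.degrees(np.arctan(k[0])); r=D[:,2]-np.polyval(k,L)
    print('tool az',np.degrees(a),'tilt',t,'handle dev',np.degrees(np.arctan(np.polyfit(L,D[:,:2]@n,1)[0])),'L',L.min(),L.max(),'top z at L=0',k[1],'lat',(D[:,:2]@n).mean(),r.std()); return t,k,w
E
python3 - <<'E'
from h import *
grab('top','top1'); o=env.observe()
p,X=cloud('w5'); print([(v,X[v,257].round(4),p[v,257].tolist()) for v in range(84,112,3)])
held('w5',110,200,o)
p,X=cloud('top1'); v,u=np.indices(p.shape[:2]); z=X[...,2]
t=(u>105)&(u<148)&(v>210)&(v<250)&(abs(z-.048)<.006)&(p.min(-1)>90)
print('tape',cv2.minEnclosingCircle((X[t][:,:2]*1000).astype(np.float32)),np.nanmedian(X[t],0))
E
```

```text
[(84, array([0.416 , 0.3263, 0.145 ]), [161, 149, 138]), (87, array([0.4154, 0.3253, 0.1449]), [165, 154, 144]), (90, array([0.4148, 0.3243, 0.1452]), [166, 155, 144]), (93, array([0.4143, 0.3233, 0.1447]), [167, 156, 143]), (96, array([0.4137, 0.3223, 0.1441]), [166, 153, 142]), (99, array([0.4131, 0.3212, 0.1447]), [163, 151, 140]), (102, array([0.4125, 0.3202, 0.145 ]), [160, 150, 138]), (105, array([0.4119, 0.3191, 0.1438]), [160, 149, 138]), (108, array([0.4113, 0.3181, 0.1449]), [38, 38, 35]), (111, array([0.4107, 0.3171, 0.1464]), [42, 40, 39])]
tool az 60.203604200576066 tilt 13.293044910940138 handle dev 0.08928748540727743 L 0.02736484874851164 0.06977784802527207 top z at L=0 0.023451808665838576 lat -0.0004160996897295849 0.0006200449835193832
tape ((470.577880859375, 422.6888732910156), 51.91114044189453) [0.47823446 0.42917477 0.04757727]
```

The held tilt is about 13.3–13.6° and the roll hasn't moved. I refine the nut and camera foot from both fixed views.

```bash
python3 - <<'E'
from h import *
def lines(f,m):
    n,l,s,c=cv2.connectedComponentsWithStats(m.astype(np.uint8)); i=1+s[1:,4].argmax()
    q=np.argwhere(l==i)[:,::-1].astype(np.float32); return q,s[i],cv2.minEnclosingCircle(q)
R={}
for f,b in(('top0',(295,332,122,152)),('sc0',(155,195,163,198)),('top1',(295,332,122,152))):
    p,X=cloud(f); v,u=np.indices(p.shape[:2]); z=X[...,2]
    m=(u>b[0])&(u<b[1])&(v>b[2])&(v<b[3])&(p.max(-1)<60)&(z>.25)
    q,s,c=lines(f,m)
    # project mask at knob mid height
    for h in(.28,):
        P=np.array([ray(f,a,bb,h)[:2] for a,bb in q])*1000; print(f,s,'z',np.nanpercentile(z[m],[5,95]),'circ',cv2.minEnclosingCircle(P.astype(np.float32)),'mean',P.mean(0))
for f,b in(('top0',(205,375,110,168)),('sc0',(110,270,150,240)),('top1',(205,375,110,168))):
    p,X=cloud(f); v,u=np.indices(p.shape[:2]); z=X[...,2]
    w=(u>b[0])&(u<b[1])&(v>b[2])&(v<b[3])&(abs(z-.228)<.007)&(X[...,0]>.66)&(X[...,0]<.81); print(f,'wing',cv2.minAreaRect((X[w][:,:2]*1000).astype(np.float32)),np.nanmedian(z[w]))
for f,b in(('top0',(255,300,75,112)),('sc0',(140,190,275,315))):
    p,X=cloud(f); v,u=np.indices(p.shape[:2]); z=X[...,2]
    w=(u>b[0])&(u<b[1])&(v>b[2])&(v<b[3])&(z>.004)&(z<.022)&(p.max(-1)<90); P=X[w]
    print(f,'foot',w.sum(),cv2.minEnclosingCircle((P[:,:2]*1000).astype(np.float32)),P.min(0),P.max(0))
    w=(u>b[0]-5)&(u<b[1])&(v>b[2]-40)&(v<b[3])&(z>.1)&(z<.2)&(X[...,0]>.85); P=X[w][:,:2]*1000
    print('   body',w.sum(),cv2.minAreaRect(P.astype(np.float32)),X[w].max(0))
E
```

```text
top0 [306 130  14  14 132] z [0.28152459 0.28962753] circ ((716.83056640625, -218.64422607421875), 23.670368194580078) mean [ 716.31566143 -218.97608257]
sc0 [168 170  14  12 119] z [0.27435521 0.28801928] circ ((718.7392578125, -216.6005401611328), 28.674903869628906) mean [ 720.86976006 -216.39425526]
top1 [306 130  14  14 127] z [0.28107305 0.28981659] circ ((716.9290161132812, -220.18992614746094), 22.913740158081055) mean [ 716.51537632 -218.96837998]
top0 wing ((735.60498046875, -155.34951782226562), (460.35125732421875, 124.49532318115234), 89.75768280029297) 0.22698444577431398
sc0 wing ((739.8878173828125, -153.19436645507812), (463.6710510253906, 127.952392578125), 89.64813995361328) 0.22575945534802822
top1 wing ((735.381103515625, -155.41209411621094), (460.4718017578125, 124.29850769042969), 89.5414047241211) 0.22688325844152313
top0 foot 261 ((975.1792602539062, -126.32979583740234), 42.811195373535156) [ 0.93584379 -0.16812129  0.00406027] [ 1.0051952  -0.08698088  0.02070741]
   body 314 ((966.8561401367188, -129.34188842773438), (101.03931427001953, 48.97518539428711), 18.575719833374023) [ 1.01604865 -0.10153219  0.18297358]
sc0 foot 470 ((988.5094604492188, -127.79431915283203), 46.1802978515625) [ 0.94355754 -0.17129998  0.00402725] [ 1.03410504 -0.08189398  0.01873032]
   body 385 ((973.044677734375, -130.11843872070312), (101.80657958984375, 48.81990051269531), 28.18051528930664) [ 1.02272544 -0.09856027  0.18295847]
```

Nut at about (0.7175, -0.2185) and camera azimuth 18.9°. The foot comes out 282 mm from the nut, which agrees with the spec. The target TCP is (0.562, -0.272, 0.055), with a pre-entry point 100 mm back.

>>> {"api": "step_arm", "payload": {"commands": [[4.5, -28, 2, -0.036], [4.5, -28, 2, -0.036], [4.5, -28, 2, -0.036], [4.5, -28, 2, -0.036], [4.5, -28, 2, -0.036], [4.5, -28, 0, -0.036], [4.5, -28, 0, -0.036], [4.5, -28, 0, -0.036], [4.5, -28, 0, -0.036], [4.5, -28, 0, -0.036], [4.5, -28, 0, -0.036], [4.5, -28, 0, -0.036], [4.5, -28, 0, -0.036], [4.5, -28, 0, -0.036], [4.5, -28, 0, -0.036], [4.5, -28, -5, -0.036], [4.5, -28, -5, -0.036], [4.5, -28, -5, -0.036], [4.5, -28, -5, -0.036], [4.5, -28, -5, -0.036]]}}

```text
t: 10.75
eef_pos: [0.4663, -0.303, 0.0911]
eef_rot: [0.813, -0.582, -0.002, -0.0]
force: [-0.0, 0.3, -1.0]
grip_width: 0.0157
```

>>> {"api": "step_arm", "payload": {"commands": [[0, 0, -13, 0], [0, 0, -12, 0], [0, 0, -12, 0], [0, 0, 0, 0], [0, 0, 0, 0]]}}

```text
t: 11.17
eef_pos: [0.4662, -0.3003, 0.0546]
eef_rot: [0.814, -0.58, -0.002, -0.0]
force: [1.0, -0.4, -1.2]
grip_width: 0.0157
```

```bash
python3 - <<'E'
from h import *
grab('wrist','w6');o=env.observe();grab('scene','s6');grab('top','t6'); print(o['t'],o['eef_pos'],o['force'],o['grip_width'])
held('w6',110,200,o)
a=cv2.imread('pics/t6.png')[90:290,200:420]; b=cv2.imread('pics/s6.png')[80:290,80:310]
cv2.imwrite('pics/c6.png',np.hstack([cv2.resize(x,(400,365),interpolation=3) for x in(a,b)]))
E
```

```text
11.2167 [ 0.46699124 -0.30102191  0.05589204] [ 0.41280368  0.26574921 -1.95950715] 0.015972124525658757
tool az 19.026340245860204 tilt 13.166738754017482 handle dev 0.019503985120171402 L 0.026310398044607216 0.06843427157310315 top z at L=0 0.021217056252972648 lat 0.0006491768614563549 0.0006029815235499874
```

View pics/c6.png

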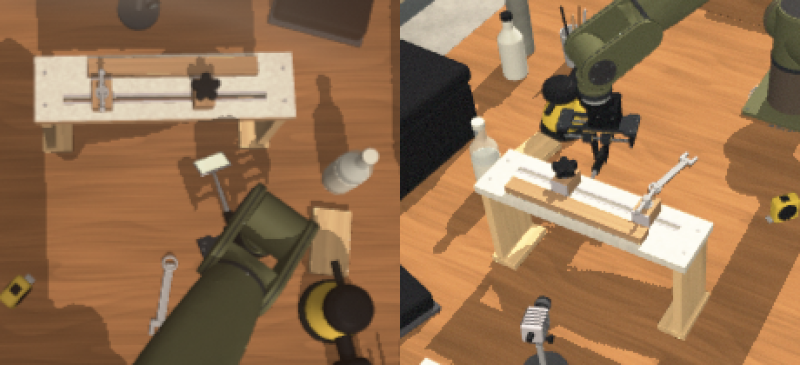

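Top view: head at about full-image (317,180), just in front of the wing and clear of it; stops, bottle and wrench are untouched. I check the glass position and normal from the top depth.

```bash
python3 - <<'E'
from h import *
o=env.observe()
p,X=cloud('t6'); v,u=np.indices(p.shape[:2]); z=X[...,2]
m=(u>303)&(u<332)&(v>170)&(v<192)&(z>.09)&(z<.16)&(p.min(-1)>110)
m2=cv2.erode(m.astype(np.uint8),np.ones((3,3)))>0
P=X[m2]; c=P.mean(0); n=np.linalg.svd(P-c)[2][2]; n*=np.sign(n[2])
print(m.sum(),m2.sum(),'c',c,'mid',(X[m].min(0)+X[m].max(0))/2,'n el',np.degrees(np.arcsin(n[2])),'az',np.degrees(np.arctan2(n[1],n[0])), np.std((P-c)@n))
a=np.radians(19); e=o['eef_pos']; print('pred',e+[.1642*np.cos(a),.1642*np.sin(a),.0652])
E
```

```text
131 73 c [ 0.61958124 -0.24836397  0.12119827] mid [ 0.61829903 -0.24853301  0.11946961] n el 44.123465256837875 az 20.36385545495766 0.001785536596235169
pred [ 0.62312477 -0.24845914  0.1225682 ]
```

Prediction and view agree to 4 mm. Enter along the handle, stopping 30 mm short to check clearances.

>>> {"api": "step_arm", "payload": {"commands": [[11, 3.5, 0, 0], [11, 3.5, 0, 0], [11, 3.5, 0, 0], [11, 3.5, 0, 0], [11, 3, 0, 0], [11, 3, 0, 0], [0, 0, 0, 0], [0, 0, 0, 0]]}}

```text
t: 11.98
eef_pos: [0.534, -0.282, 0.0565]
eef_rot: [0.814, -0.581, -0.0, 0.0]
force: [-0.7, 0.4, -1.7]
grip_width: 0.0158
```

```bash
python3 - <<'E'
from h import *
grab('scene','s7');grab('top','t7');o=env.observe(); print(o['t'],o['eef_pos'],o['force'],o['grip_width'],env.get_calibration('wrist')['T'][:3,3])
a=cv2.imread('pics/t7.png')[90:230,230:400]; b=cv2.imread('pics/s7.png')[110:240,100:260]
cv2.imwrite('pics/c7.png',np.hstack([cv2.resize(x,(400,330),interpolation=3) for x in(a,b)]))
E
```

```text
12.0833 [ 0.53309185 -0.28220853  0.05633163] [-0.68523252  0.18862979 -1.70390662] 0.015651448024242974 [ 0.60339766 -0.25801318  0.22598191]
```

View pics/c7.png

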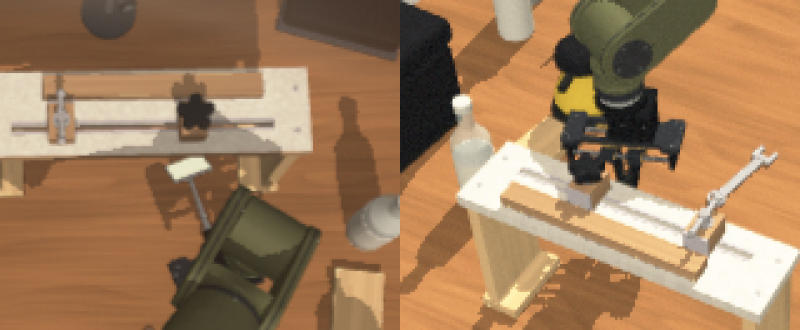

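The gripper is visible just in front of the wing edge. I compute its forward-most points from the scene depth.

```bash
python3 - <<'E'
from h import *
p,X=cloud('s7'); v,u=np.indices(p.shape[:2])
m=(X[...,0]>.5)&(X[...,0]<.672)&(X[...,1]>-.45)&(X[...,1]<-.1)&(X[...,2]>.1)&(u>130)&(u<240)
P=X[m]
for a in np.arange(.12,.5,.03):
    s=P[(P[:,2]>a)&(P[:,2]<=a+.03)]
    if len(s)>5: print(round(a,2),len(s),'x98',np.percentile(s[:,0],98).round(3),s[s[:,0].argmax()].round(3))
E
```

```text
0.12 108 x98 0.593 [ 0.598 -0.337  0.15 ]
0.15 442 x98 0.593 [ 0.597 -0.345  0.161]
0.18 135 x98 0.567 [ 0.576 -0.316  0.181]
0.21 149 x98 0.573 [ 0.575 -0.277  0.235]
0.24 122 x98 0.577 [ 0.578 -0.278  0.242]
0.27 90 x98 0.574 [ 0.575 -0.277  0.277]
0.3 125 x98 0.593 [ 0.595 -0.251  0.328]
0.33 285 x98 0.601 [ 0.605 -0.255  0.352]
0.36 554 x98 0.594 [ 0.603 -0.251  0.365]
0.39 194 x98 0.565 [ 0.572 -0.236  0.39 ]
0.42 28 x98 0.52 [ 0.521 -0.206  0.42 ]
```

At least 40 mm clearance will remain after the last 30 mm. Finish the approach.

>>> {"api": "step_arm", "payload": {"commands": [[8, 3, 0, 0], [8, 3, 0, 0], [8, 3, 0, 0], [6, 2, 0, 0], [0, 0, -1, 0], [0, 0, 0, 0], [0, 0, 0, 0], [0, 0, 0, 0], [0, 0, 0, 0], [0, 0, 0, 0]]}}

```text
t: 12.92
eef_pos: [0.5632, -0.2714, 0.0557]
eef_rot: [0.814, -0.581, -0.0, 0.0]
force: [-0.6, 0.3, -1.1]
grip_width: 0.0157
```

```bash
python3 - <<'E'
from h import *
E=[]
for i in range(4):
    grab('wrist','w8%d'%i); o=env.observe(); E.append(o['eef_pos']); t,k,w=held('w8%d'%i,110,200,o)
print(o['t'],np.mean(E,0),np.std(E,0),o['force'],o['grip_width'])
e=np.mean(E,0); print('glass',e[:2]+.163*w,e[2]+.065)
p,X=cloud('w80'); print([(v,((X[v,257]-E[0])[:2]@w).round(4),p[v,257].max()) for v in range(96,114,2)])
grab('top','t8'); p,X=cloud('t8'); v,u=np.indices(p.shape[:2]); z=X[...,2]
t=(u>105)&(u<148)&(v>210)&(v<250)&(abs(z-.048)<.006)&(p.min(-1)>90)
print('tape',cv2.minEnclosingCircle((X[t][:,:2]*1000).astype(np.float32)))
a=cv2.imread('pics/t8.png'); b=cv2.imread('pics/w83.png')
cv2.imwrite('pics/c8.png',np.hstack([cv2.resize(x,(400,300)) for x in(a,b)]))
E
```

```text
tool az 18.93666362696616 tilt 13.394377524268398 handle dev 0.07505779185474865 L 0.0266237673477027 0.06888529853289244 top z at L=0 0.022274657679785745 lat -0.00017959382712389655 0.0005795975544632788
tool az 18.940197832673523 tilt 13.288083884801456 handle dev 0.08345566598087413 L 0.026500970778408288 0.06887751209459557 top z at L=0 0.022361842390754554 lat -0.0001417077551103931 0.0006004740560098388
tool az 18.940779447613004 tilt 13.261797063651827 handle dev 0.07323991192924949 L 0.02664668979128357 0.06887240515618902 top z at L=0 0.022402463535256642 lat -0.0001657824359647548 0.0006327535437299881
tool az 18.943293274214305 tilt 13.236504628258658 handle dev 0.07692904348874588 L 0.02663225433132358 0.0688945140526743 top z at L=0 0.02243811262505764 lat -0.00014126833474628636 0.00061023650863503
13.1167 [ 0.56325535 -0.27138273  0.05570277] [4.92168931e-05 1.00953134e-05 2.58514877e-05] [-0.43760953  0.35557235 -0.6074806 ] 0.01567970390219387
glass [ 0.71742732 -0.21846768] 0.12070276979449503
[(96, np.float64(0.0744), np.uint8(160)), (98, np.float64(0.0736), np.uint8(158)), (100, np.float64(0.0728), np.uint8(156)), (102, np.float64(0.072), np.uint8(155)), (104, np.float64(0.0712), np.uint8(156)), (106, np.float64(0.0704), np.uint8(85)), (108, np.float64(0.0696), np.uint8(35)), (110, np.float64(0.0689), np.uint8(39)), (112, np.float64(0.0681), np.uint8(40))]
tape ((469.8658752441406, 421.2156677246094), 52.9807243347168)
```

View pics/c8.png

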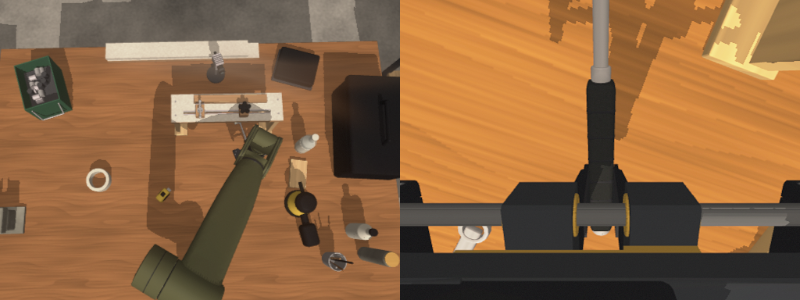

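Everything is steady: the glass is at the view point, the tilt is within about 0.6°, and nothing else has shifted. Hand in.

```bash
python3 -c "
from plant import env
print(env.sign_off())"
```

```text
the job is handed in; nothing more can be done
None
```

I picked up the mirror by its rubber grip and handed it in held still under the star stop's nut. Its handle was steady in the gripper at 55 N and resting on nothing; run time was about 13 s of the 42 s allowed.

The tool can only yaw, so I set the handle's upward tilt by resting the mirror's shaft on the rim of the tape roll with its tail on the bench. I then regrasped it at that tilt.

**Last checks**
- **Position:** the glass is computed at (0.717, -0.218, 0.121) m, against a view point measured at (0.7175, -0.2185) and specified at 0.120 m high.
- **Aim:** the handle points at 18.94°, against 18.9° to the camera stand. The stand's foot measured 282 mm from the nut, as specified.
- **Tilt:** the handle measured 13.2–13.4°, where 13.9° was wanted. The glass therefore faces about 0.6° low, which I estimate moves the nut's reflection about 2 mm from the middle of the glass.
- **Surroundings:** the tape roll measured within 2 mm of where it started, which is inside the measuring error. The gripper was about 40 mm clear of the wing edge. The contact forces I read were low throughout (under 4 N).

**Checks that disagreed or could not be made**
- Before entering, a coarse fit of the glass from the top camera put its centre about 4 mm short of my prediction along the handle. I split the difference.
- The same fit gave the glass's angle as 44° above level rather than about 48°. I judged it too noisy to use (1.8 mm scatter on 73 pixels).
- I had no view through the inspection camera, so I could not confirm the reflection itself.

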